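# Unlatch the sample changer, open it and index its carousel

### The job

I want to take the red-capped vial out of the sample changer next. Swing the latch lever free, open the lid all the way back so that it stays up, and turn the carousel by its knob until it clicks into place with the red-capped vial at the loading arrow at the front. Leave all the vials standing in their wells, and do not disturb the other things on the bench.

Things in the scene. Friction and masses are not known exactly. Their poses are not given: they have to be found in the camera images.
- changer: Sample changer: white bench instrument on a dark plinth, 160 deep (x) x 227 wide x 113 mm high, lid shut. Origin on the worktop, under the carousel's axis; its x points from its front to its back, y to its left (control strip with a small display at y = 92 to 127 mm). The bay's walls are 8 mm thick, their top 72 mm high.
- latch (a joint): claw latch lever on the right half of the front: 0 = shut, its claw over the lid's steel lip; grows as its top swings out from the front and down, end stop 1.75 rad. Below about 0.25 rad the claw still holds the lid. Past about 0.4 rad it drops open by its own weight.
- latch_hinge (a point): the latch lever's axis, 34 mm above the worktop on the front of the changer, along the changer's y (90 mm ahead of the changer's origin, 34 mm to the right)
- latch_tab (a point): the red thumb tab at the top of the latch lever, its middle: 26 mm wide (changer's y), 8 mm thick (x), 44 mm high, standing upright when shut, from 88 to 132 mm above the worktop; 28 mm of free space between its back and the lid's front; 22 mm ahead of the latch's axis and 80 mm above it when shut
- lid (a joint): the lid: 0 = shut; grows as its front edge rises, end stop 1.8 rad (leaning back); a friction hinge holds it wherever it is left
- lid_hinge (a point): middle of the lid's hinge axis, along the changer's y at the back, 73 mm above the worktop; the lid reaches 162 mm forward of it, is 200 mm wide and 40 mm high
- lid_pull (a point): middle of the black pull bar on the left half of the lid's front: a round bar 10 mm thick, 50 mm long along the changer's y, 30 mm ahead of the lid's front face (25 mm free behind it); 192 mm ahead of and 18 mm above the hinge axis when shut; x, y, z as the lid's (the changer's when shut)
- carousel (a joint): the six-place carousel: angle in rad, 0 at the start, positive = anticlockwise seen from above; a sprung plunger clicks it into place every 60 degrees (1.047 rad), with at most 0.08 N m to overcome
- knob (a point): grip point of the carousel's knob, on its axis, 97 mm above the worktop: a black bar 42 mm long (along the point's own x), 12 mm wide (y), 24 mm high, from 81 to 105 mm above the worktop; the vials round it end at 80 mm
- load_mark (a point): loading position: the place of the well at the front of the carousel, 39 mm ahead of the carousel's axis, marked by the white arrow on the ledge behind the front wall; at the height of the well floor, 44 mm
- vial_red: pale sample vial with a red screw cap, 16 mm in diameter, 36 mm high, loose in a well (18 mm wide, 14 mm deep) of the carousel, 39 mm from its axis; origin at the centre of its foot, z up; it starts in one of the two wells next to the front one, on the left or on the right
- vial_blue: pale sample vial with a blue screw cap, 16 mm in diameter, 36 mm high, loose in a well (18 mm wide, 14 mm deep) of the carousel, 39 mm from its axis; origin at the centre of its foot, z up; it starts in one of the two wells next to the front one, on the left or on the right
- vial_white: pale sample vial with a white screw cap, 16 mm in diameter, 36 mm high, loose in a well (18 mm wide, 14 mm deep) of the carousel, 39 mm from its axis; origin at the centre of its foot, z up
- vial_green: pale sample vial with a green screw cap, 16 mm in diameter, 36 mm high, loose in a well (18 mm wide, 14 mm deep) of the carousel, 39 mm from its axis; origin at the centre of its foot, z up
- timer: white kitchen-style timer lying on the sheet of paper, 62 x 62 x 19 mm; bystander, leave alone; origin under its middle
- pen_red: white pen with a red cap, 140 mm long, 10 mm thick, lying; bystander, leave alone; origin under its middle
- bottle_blue: white reagent bottle with a blue cap, 50 mm thick, 117 mm high, standing; bystander, leave alone; origin under its middle
- bottle_black: white reagent bottle with a black cap, 50 mm thick, 117 mm high, standing; bystander, leave alone; origin under its middle
- cool_rack: green cooling rack with small tubes, 58 x 105 x 41 mm; bystander, leave alone; origin under its middle
- stray_tube: small empty plastic tube lying on the sheet of paper, 16 x 41 x 13 mm; bystander, leave alone; origin under its middle

How it is judged:
By the outcome, as a careful person would: the job done as asked, in the order asked, and still so for the second after the job is handed in, with the robot touching nothing.
It also fails if it takes over 62 s, if anything falls off the work surface, if the arm or the gripper's body presses on something with over 40 N, if the wrist force passes 120 N, or if a joint passes its speed limit or range.

### The arm

A 6-joint arm with a two-finger parallel gripper is mounted at the origin on a cart in front of the work surface, level with it; the furniture and walls round the work are solid. World frame = base frame: x ahead of the robot, y to its left, z up, the work surface at z = 0. Lengths are in mm, angles in degrees, forces in N, time in s.
With the tool pointing down it reaches from about 350 to 925 mm from the base axis. Payload 6.4 kg.
Tool frame: the origin (TCP) lies midway between the tips of the shut fingers; the grasp point (between the pads) lies 19 mm behind it; z points along the fingers, y is the line along which they close (so a half turn about z gives the same grasp; the last joint's range is limited). The gripper opens to 85 mm and grips with 20 to 120 N. Pads are 22 mm wide; open, the fingers measure 114 mm over their backs; the gripper's body (76 mm by 85 mm) begins 54 mm behind the grasp point. The pads swing forward as they close: fully open they stand 13 mm farther back than shut.
Start: joints at [63.879, 14.043, 89.255, -0, 76.702, -9.975], TCP at [180.752, 624.374, 231.29] pointing down, gripper open.
Joint ranges: [-179.41, 179.41], [-58.25, 129.5], [7.25, 145.43], [-54.29, 234.29], [11.92, 165.04], [-157.13, 157.13]. Speed limits (degrees/s): [147.25, 147.25, 180, 180, 180, 180].

### API

Orientations are given as a 3x3 rotation matrix whose columns are the frame's x, y, z axes.
In Python, from station import bot, grab_frame gives the robot as it stands. The module is installed in compiled form; this text tells all that it offers.
- The arm moves only by the tool send_rows, never from a script. Its argument "commands" is text: rows parted by semicolons, each of 7 numbers parted by spaces: the turn, a rotation vector about the tool's x, y, z in units of 5 degrees (1.0 is 5 degrees), then the shift along the tool's x, y, z in units of 40 mm (1.0 is 40 mm), then the finger opening in mm, from 0 to 85.4. In form: wx wy wz dx dy dz hand; .... A call has 1 to 5 rows; each row shifts and turns the commanded pose from where the row before left it, along the tool's axes as they then stand; what a row does not reach is not made up. A row lasts 1/8 s, in which the tool goes at most 62.5 mm and 10.7 degrees, less where a joint would pass 70% of its speed; a pose out of reach is approached as far as the arm can. A call is refused whole if a number of a shift passes 1 or a number of a turn 1, either way. A call with a gripper value outside its range is refused whole. The fingers move at their own pace and stop on an object; the grip force is fixed at half the most. Time passes only in rows, so rows that do not move let the fingers close. It gives the time, the measured TCP pose, the force, the opening and the grip force at its end, in the units of the state.
- bot.get_obs(): the state, without advancing time (a new reading comes with each control period).
- grab_frame(name): name is "scene" or "top"; returns a dict with "pixels" (480x640x3 uint8, blue, green, red), "depth" (480x640 float32, mm along the optical axis (not along the pixel's ray), 0 where there is no reading), "mtx" (3x3 intrinsics, pixels), "xyz" and "rotation" of the camera in the world. Camera axes: x right, y down, z forward; pixel columns grow to the right and rows downward; lengths in mm; the calibration is good to about 2 mm. A picture is of the moment at which its call begins.
- bot.sign_off(): hands the job in; it is judged then, once.
The state is a dict: "clock": time; "joint_positions": joint angles; "joint_vel": joint speeds; "joint_efforts": joint torques, N m; "tool_pos": TCP position; "ee_rot": TCP orientation; "ft_force": force on the tool from outside, world axes, zero at the start; "moment": the same for the moment, N m; "grip_width": opening from 0.0 (shut) to 1.0 (fully open); "finger_force": force on a finger pad.
Only numpy, scipy, OpenCV 4.12 (cv2) and the standard library are available. Lean on these libraries where they do the work, as an engineer would, in place of code of your own. Each camera call takes 0.05 s, during which the arm holds its last target. There are 200 camera calls.

## Working session

There is one attempt and no reset: what is moved stays moved. The work goes in short steps, Python scripts to look and compute and a tool call to move; the robot and the scene stay as the last step left them, time stands still between calls to the robot, and variables do not carry over. Pictures are saved under pics/ and viewed, at most 10 in all, crops included, and the job is handed in when it is done.

Besides the shell and the picture viewer there is one more tool, called after "Request:" by a JSON object that holds its "op" and its "data". send_rows: Moves the arm, as the interface text tells. Its arguments: {"type":"object","properties":{"commands":{"type":"string"}},"required":["commands"]}

```bash
mkdir -p pics; python3 - <<'E'
from station import bot, grab_frame
import cv2,numpy as np
for n in("scene","top"):
    f=grab_frame(n); cv2.imwrite(f"pics/{n}0.png",f["pixels"]); np.savez(f"{n}0.npz",**f)
    print(n,f["mtx"].tolist(),np.round(f["xyz"]),np.round(f["rotation"],3).tolist())
o=bot.get_obs();print(o)
E
```

```text
scene [[443.40100175776035, 0.0, 317.41095635672536], [0.0, 443.40100175776035, 237.19456603469996], [0.0, 0.0, 1.0]] [ 251. -295.  705.] [[0.883, -0.313, 0.35], [-0.47, -0.566, 0.677], [-0.014, -0.762, -0.647]]
top [[526.0713169964555, 0.0, 323.2416025245759], [0.0, 526.0713169964555, 238.59597581813182], [0.0, 0.0, 1.0]] [ 365.  316. 1416.] [[0.007, -0.988, 0.153], [-1.0, -0.007, 0.006], [-0.004, -0.153, -0.988]]
{'clock': 0.1, 'joint_positions': array([ 6.38783218e+01,  1.40799659e+01,  8.93183692e+01, -1.27143297e-03,
        7.67012548e+01, -9.97435644e+00]), 'joint_vel': array([ 0.07482023, -0.10250415, -0.26599168, -0.12950866, -0.07660277,
       -0.03830467]), 'joint_efforts': array([-1.92634293e-04, -4.30672646e+01, -3.27127898e+01, -1.93638989e-04,
        2.84090158e-03,  9.29074929e-06]), 'tool_pos': array([180.53646636, 623.90263342, 230.28805323]), 'ee_rot': array([[-9.60551107e-01,  2.78102525e-01, -7.45889472e-04],
       [ 2.78103385e-01,  9.60549864e-01, -1.57014273e-03],
       [ 2.79803373e-04, -1.71563673e-03, -9.99998489e-01]]), 'ft_force': array([ 0.08769547, -0.59381309,  0.05169558]), 'moment': array([-0.01814238,  0.01238053,  0.06539726]), 'finger_force': 0.0, 'grip_width': 1.0007559406322215}
```

View pics/scene0.png

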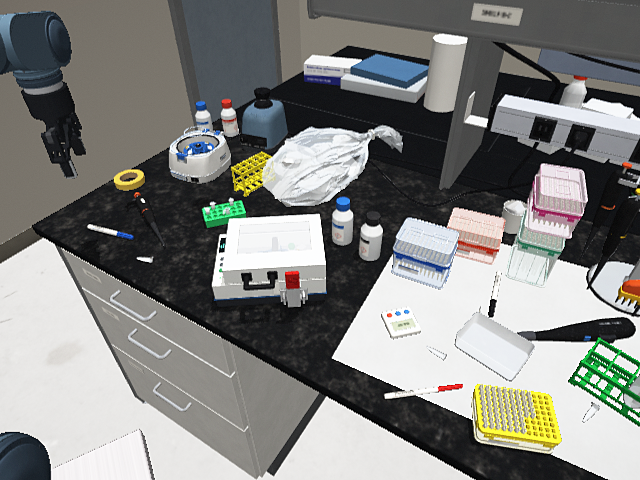

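View pics/top0.png

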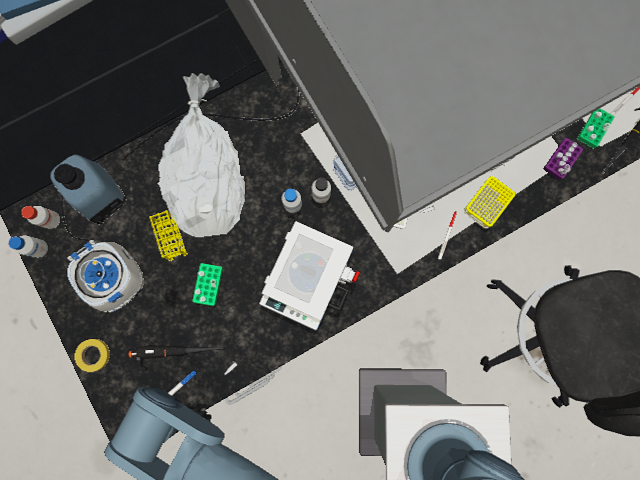

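```bash
cat > h.py <<'E'
import cv2,numpy as np
def load(n): return dict(np.load(n))
def pts(f):
    v,u=np.mgrid[:480,:640]; d=f["depth"];K=f["mtx"]
    c=np.stack([(u-K[0,2])/K[0,0]*d,(v-K[1,2])/K[1,1]*d,d],-1)
    P=c@f["rotation"].T+f["xyz"]; P[d<=0]=np.nan; return P
def ray(f,u,v,z):
    K=f["mtx"];r=f["rotation"]@np.array([(u-K[0,2])/K[0,0],(v-K[1,2])/K[1,1],1]);c=f["xyz"]
    return c+r*(z-c[2])/r[2]
E
python3 - <<'E'
from h import *
for n in("top","scene"):
    f=load(n+"0.npz");P=pts(f)
    hsv=cv2.cvtColor(f["pixels"],cv2.COLOR_BGR2HSV)
    roi=np.zeros((480,640),bool)
    if n=="top": roi[215:335,250:365]=1
    else: roi[205:310,205:335]=1
    m=roi&(P[...,2]>106)&(P[...,2]<120)&(hsv[...,1]<60)
    m=cv2.morphologyEx(m.astype(np.uint8),cv2.MORPH_OPEN,np.ones((3,3)))>0
    q=P[m];print(n,len(q),"z",np.median(q[:,2]))
    r=cv2.minAreaRect(q[:,:2].astype(np.float32));print(r,cv2.boxPoints(r).tolist())
    red=roi&(hsv[...,1]>150)&((hsv[...,0]<8)|(hsv[...,0]>172))&(P[...,2]>60)
    q=P[red];print("red",len(q),q.mean(0),q.min(0),q.max(0))
    if len(q): print(cv2.minAreaRect(q[:,:2].astype(np.float32)))
f=load("scene0.npz");c=f["pixels"][195:315,195:345];cv2.imwrite("pics/c1.png",cv2.resize(c,None,fx=5,fy=5,interpolation=cv2.INTER_CUBIC))
E
```

```text
top 4759 z 111.11409761204413
((489.6510314941406, 361.75860595703125), (160.20338439941406, 199.87640380859375), 66.03497314453125) [[365.79254150390625, 329.1549987792969], [548.4382934570312, 247.96939086914062], [613.509521484375, 394.3622131347656], [430.86376953125, 475.5478210449219]]
red 43 [472.81328838 243.12874967 125.50401996] [461.82393509 235.11430381  98.97457522] [485.37093289 250.93979799 136.5084583 ]
((473.3580322265625, 242.5527801513672), (9.193740844726562, 25.100887298583984), 67.48497772216797)
scene 5115 z 111.57241704108651
((488.9370422363281, 360.812255859375), (163.2021942138672, 201.24185180664062), 65.43678283691406) [[363.50067138671875, 328.4236145019531], [546.53076171875, 244.76797485351562], [614.3734130859375, 393.2008972167969], [431.34332275390625, 476.8565368652344]]
red 228 [472.50176618 240.70951506 113.35704027] [461.24985615 233.56749458  89.49012179] [491.36636387 279.94433573 132.36450897]
((475.7088928222656, 257.24053955078125), (44.65985870361328, 23.99033546447754), 79.8281021118164)
```

View pics/c1.png

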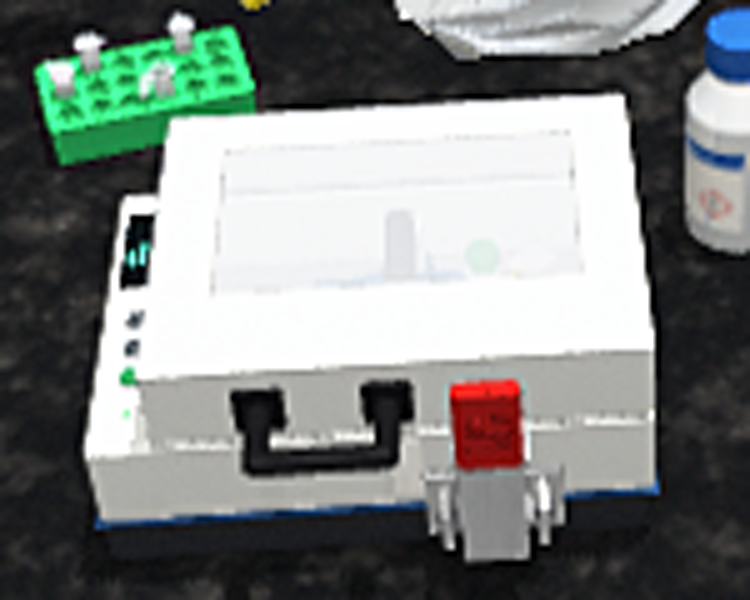

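The scene crop shows the changer with its lid shut. The red tab is at about (487,425) in the crop, the pull bar spans (245–400, 460), and the knob is faintly visible through the lid at (400,243). I'll fix the frame and compute the remaining targets.

```bash
cat >> h.py <<'E'
A=np.radians(65.7);O=np.array([489.,360.5])
R=np.array([[np.cos(A),np.sin(A)],[-np.sin(A),np.cos(A)]])
def ch(p): p=np.asarray(p,float);return np.r_[R@(p[:2]-O),p[2:]]
E
cat > s.py <<'E'
from h import *
from station import bot
from scipy.spatial.transform import Rotation as Ro
o=bot.get_obs();M=o["ee_rot"]
B=np.array([[R[1,0],R[0,0],0],[R[1,1],R[0,1],0],[0,0,-1]])
print("t",round(o["clock"],2),"ch",ch(o["tool_pos"]).round(1),"turn to ref (units)",(Ro.from_matrix(M.T@B).as_rotvec(degrees=True)/5).round(2),"F",o["ft_force"].round(1),"j",o["joint_positions"].round(0),"w",round(o["grip_width"]*85.4,1),round(o["finger_force"],1))
E
python3 - <<'E'
from h import *
for n,w in(("scene",(282,291,235,280)),("top",(275,315,325,355))):
    f=load(n+"0.npz");P=pts(f);g=f["pixels"].max(2)
    m=np.zeros((480,640),bool);a,b,c,d=w;m[a:b,c:d]=1
    m&=(g<70)&(P[...,2]>80)&(P[...,2]<110)
    q=np.array([ch(p) for p in P[m]]);print(n,len(q),q.mean(0).round(1),q.min(0).round(1),q.max(0).round(1))
f=load("scene0.npz")
for u,v in((244,288),(275,287)):print(ch(ray(f,u,v,93)).round(1))
E
python3 s.py
```

```text
scene 168 [-109.5   30.2   94.2] [-116.5    0.4   88.9] [-97.4  57.4  97.8]
top 163 [-99.6  29.8  94.6] [-113.8   -4.2   85.3] [-79.4  63.8 108. ]
[-111.5   56.9   93. ]
[-113.5   -1.5   93. ]
t 0.1 ch [113.1 389.5 230.3] turn to ref (units) [-0.02 -0.    1.63] F [ 0.1 -0.6  0.1] j [ 64.  14.  89.  -0.  77. -10.] w 85.5 0.0
```

Request:
{"op": "send_rows", "data": {"commands": "0 0 0.8 -1 -0.4 0 0; 0 0 0.83 -1 -0.4 0 0; 0 0 0 -1 -0.5 0.1 0; 0 0 0 -1 -0.5 0.1 0; 0 0 0 -1 -0.5 0.1 0"}}

```text
clock: 0.72
tool_pos: [332.0, 463.6, 218.7]
ee_rot: [[-0.911, 0.411, -0.0], [0.411, 0.911, -0.001], [0.0, -0.001, -1.0]]
ft_force: [-0.5, 1.0, -0.3]
grip_width: 0.001
finger_force: 0.0
```

Request:
{"op": "send_rows", "data": {"commands": "0 0 0 -1 -0.5 0.1 0; 0 0 0 -1 -0.5 0.1 0; 0 0 0 -1 -0.5 0.1 0; 0 0 0 -1 -0.5 0.1 0; 0 0 0 -1 -0.5 0.1 0"}}

```text
clock: 1.35
tool_pos: [473.1, 290.2, 198.8]
ee_rot: [[-0.911, 0.411, -0.001], [0.411, 0.911, -0.0], [0.0, -0.0, -1.0]]
ft_force: [1.0, -0.5, -0.0]
grip_width: 0.0
finger_force: 0.0
```

```bash
python3 s.py
```

```text
t 1.35 ch [-70.6 -14.4 198.8] turn to ref (units) [-0.01 -0.01  0.  ] F [ 1.  -0.5 -0. ] j [ 20.   3. 105.  -0.  72. -46.] w 0.0 0.0
```

Request:
{"op": "send_rows", "data": {"commands": "0 0 0 -0.3 -0.1 0.4 0; 0 0 0 0 0 0.4 0; 0 0 0 0 0 0.2 0; 0 0 0 0 0 0 0"}}

```text
clock: 1.85
tool_pos: [480.5, 283.7, 158.1]
ee_rot: [[-0.912, 0.41, -0.002], [0.41, 0.912, -0.001], [0.002, -0.001, -1.0]]
ft_force: [-0.7, 0.4, 0.4]
grip_width: -0.006
finger_force: 0.0
```

```bash
python3 s.py
```

```text
t 1.85 ch [-73.5 -23.9 158.1] turn to ref (units) [-0.02 -0.02  0.02] F [-0.7  0.4  0.4] j [ 19.   6. 106.   0.  68. -47.] w -0.5 0.0
```

Request:
{"op": "send_rows", "data": {"commands": "0 0 0 -0.25 -0.15 0.4 0; 0 0 0 0 0 0.4 0; 0 0 0 0 0 0.22 0; 0 0 0 0 -0.3 0 0; 0 0 0 0 -0.2 0 0"}}

```text
clock: 2.48
tool_pos: [480.1, 254.6, 118.7]
ee_rot: [[-0.911, 0.412, 0.0], [0.412, 0.911, -0.0], [-0.0, 0.0, -1.0]]
ft_force: [0.7, 0.3, 0.1]
grip_width: -0.005
finger_force: 0.0
```

```bash
python3 s.py
```

```text
t 2.48 ch [-100.2  -35.5  118.7] turn to ref (units) [ 0.  0. -0.] F [0.7 0.3 0.1] j [ 16.   7. 109.  -0.  63. -50.] w -0.4 0.0
```

Request:
{"op": "send_rows", "data": {"commands": "0 0 0 0 -0.25 0.1 0; 0 0 0 0 -0.25 0.15 0; 0 0 0 0 -0.25 0.2 0; 0 0 0 0 -0.25 0.2 0; 0 0 0 0 -0.1 0.1 0"}}

```text
clock: 3.1
tool_pos: [461.4, 214.4, 87.5]
ee_rot: [[-0.911, 0.412, -0.001], [0.412, 0.911, -0.0], [0.001, -0.001, -1.0]]
ft_force: [-0.4, 0.8, 0.2]
grip_width: 0.002
finger_force: 0.0
```

```bash
cat > look.py <<'E'
import sys,cv2,numpy as np
from station import grab_frame
for n in("scene","top"):
    f=grab_frame(n);np.savez(f"{n}.npz",**f)
    if n=="scene":
        c=f["pixels"][150:330,180:370];cv2.imwrite(f"pics/{sys.argv[1]}.png",cv2.resize(c,None,fx=3,fy=3,interpolation=cv2.INTER_CUBIC))
E
python3 s.py; python3 look.py latch
```

```text
t 3.1 ch [-144.5  -35.    87.5] turn to ref (units) [-0.01 -0.01 -0.  ] F [-0.4  0.8  0.2] j [ 12.   6. 115.   0.  59. -54.] w 0.2 0.0
```

View pics/latch.png

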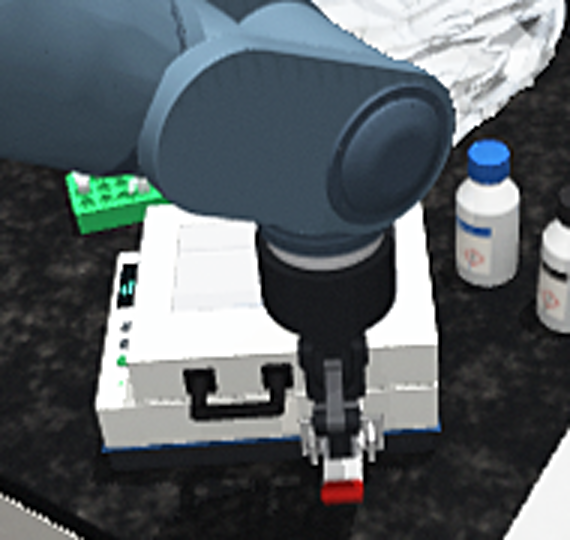

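The lever has swung out and down, with its red tab now at (342,490) in the crop, so the latch is open. Next is the pull bar.

Request:
{"op": "send_rows", "data": {"commands": "0 0 0 0 0 -0.5 0; 0 0 0 0.4 0 -0.6 22; 0 0 0 0.6 0.4 0 22; 0 0 0 0.6 0.46 0 22; 0 0 0 0 0 0 22"}}

```text
clock: 3.82
tool_pos: [417.5, 274.1, 132.8]
ee_rot: [[-0.913, 0.409, 0.001], [0.409, 0.913, 0.0], [-0.0, 0.001, -1.0]]
ft_force: [-0.0, -0.0, 0.3]
grip_width: 0.254
finger_force: 0.0
```

```bash
python3 s.py
```

```text
t 3.83 ch [-108.2   29.6  132.8] turn to ref (units) [0.01 0.01 0.04] F [-0.  -0.   0.3] j [ 20.   0. 115.   0.  64. -46.] w 21.7 0.0
```

Request:
{"op": "send_rows", "data": {"commands": "0 0 0 0 -0.05 0.4 22; 0 0 0 0 0 0.5 22; 0 0 0 0 0 0.4 22; 0 0 0 0 0 0.1 22; 0 0 0 0 0 0 22"}}

```text
clock: 4.45
tool_pos: [417.3, 270.7, 76.2]
ee_rot: [[-0.911, 0.412, -0.0], [0.412, 0.911, -0.0], [0.0, -0.0, -1.0]]
ft_force: [0.1, 0.0, -1.1]
grip_width: 0.258
finger_force: 0.0
```

Request:
{"op": "send_rows", "data": {"commands": "0 0 0 0 0 0 0; 0 0 0 0 0 0 0; 0 0 0 0 0 0 0"}}

```text
clock: 4.82
tool_pos: [419.0, 273.6, 78.1]
ee_rot: [[-0.911, 0.412, 0.005], [0.412, 0.911, 0.006], [-0.002, 0.008, -1.0]]
ft_force: [2.8, 10.0, -3.4]
grip_width: 0.089
finger_force: 58.4
```

```bash
python3 s.py
```

```text
t 4.83 ch [-108.    28.    78.1] turn to ref (units) [ 0.09  0.03 -0.01] F [ 2.8 10.  -3.4] j [ 20.   5. 117.   0.  57. -46.] w 7.6 58.4
```

```bash
python3 -c "
import numpy as np
t=np.radians(np.r_[np.arange(0,103,6),103]+5.36);r=192.8/40
x=-r*np.cos(t);z=-r*np.sin(t)
for i in range(len(t)-1):print(i,(x[i+1]-x[i]).round(2),(z[i+1]-z[i]).round(2))
print(((x+82/40)*40).round(),((73/40-z)*40-14).round())"
```

```text
0 0.07 -0.5
1 0.13 -0.49
2 0.18 -0.47
3 0.22 -0.45
4 0.27 -0.43
5 0.31 -0.4
6 0.35 -0.36
7 0.39 -0.32
8 0.42 -0.28
9 0.45 -0.23
10 0.47 -0.19
11 0.49 -0.14
12 0.5 -0.08
13 0.5 -0.03
14 0.5 0.02
15 0.5 0.07
16 0.49 0.13
17 0.08 0.03
[-110. -107. -102.  -95.  -86.  -75.  -63.  -49.  -33.  -16.    2.   20.
   40.   60.   80.  100.  120.  140.  143.] [ 77.  97. 117. 135. 154. 171. 186. 201. 214. 225. 234. 242. 247. 251.
 252. 251. 248. 243. 242.]
```

Request:
{"op": "send_rows", "data": {"commands": "0 0 0 0 0.07 -0.5 0; 0 0 0 0 0.13 -0.49 0; 0 0 0 0 0.18 -0.47 0; 0 0 0 0 0.22 -0.45 0"}}

```text
clock: 5.32
tool_pos: [428.4, 295.2, 153.9]
ee_rot: [[-0.911, 0.412, 0.005], [0.412, 0.911, 0.006], [-0.002, 0.008, -1.0]]
ft_force: [9.9, 13.9, -12.7]
grip_width: 0.092
finger_force: 58.0
```

```bash
python3 s.py
```

```text
t 5.33 ch [-84.4  28.3 153.9] turn to ref (units) [ 0.09  0.03 -0.  ] F [  9.9  13.9 -12.7] j [ 22.   1. 112.   0.  66. -44.] w 7.8 58.0
```

Request:
{"op": "send_rows", "data": {"commands": "0 0 0 0 0.3 -0.43 0; 0 0 0 0 0.34 -0.4 0; 0 0 0 0 0.35 -0.36 0; 0 0 0 0 0.39 -0.32 0; 0 0 0 0 0.42 -0.28 0"}}

```text
clock: 5.95
tool_pos: [456.3, 357.5, 226.8]
ee_rot: [[-0.912, 0.411, -0.002], [0.411, 0.912, -0.004], [-0.0, -0.004, -1.0]]
ft_force: [-4.2, -5.3, 5.4]
grip_width: 0.087
finger_force: 58.5
```

```bash
python3 s.py
```

```text
t 5.95 ch [-16.1  28.6 226.8] turn to ref (units) [-0.05  0.    0.  ] F [-4.2 -5.3  5.4] j [ 27.   5. 100.  -0.  75. -39.] w 7.4 58.5
```

Tracking well; continuing.

Request:
{"op": "send_rows", "data": {"commands": "0 0 0 0 0.45 -0.23 0; 0 0 0 0 0.47 -0.19 0; 0 0 0 0 0.49 -0.14 0; 0 0 0 0 0.5 -0.08 0; 0 0 0 0 0.5 -0.03 0"}}

```text
clock: 6.58
tool_pos: [496.7, 447.1, 254.5]
ee_rot: [[-0.912, 0.411, 0.002], [0.411, 0.912, 0.0], [-0.001, 0.001, -1.0]]
ft_force: [-2.2, -1.5, 5.1]
grip_width: 0.093
finger_force: 60.9
```

```bash
python3 s.py
```

```text
t 6.58 ch [ 82.1  28.6 254.5] turn to ref (units) [0.01 0.02 0.01] F [-2.2 -1.5  5.1] j [ 32.  15.  85.  -0.  79. -33.] w 7.9 60.9
```

Request:
{"op": "send_rows", "data": {"commands": "0 0 0 0 0.5 0.02 0; 0 0 0 0 0.5 0.07 0; 0 0 0 0 0.45 0.12 0; 0 0 0 0 0.1 0.04 0; 0 0 0 0 0 0 0"}}

```text
clock: 7.2
tool_pos: [522.0, 504.6, 243.9]
ee_rot: [[-0.912, 0.411, 0.002], [0.411, 0.912, 0.004], [-0.0, 0.004, -1.0]]
ft_force: [-2.1, 4.2, 5.3]
grip_width: 0.086
finger_force: 61.9
```

```bash
python3 s.py
```

```text
t 7.2 ch [144.9  29.3 243.9] turn to ref (units) [0.05 0.   0.01] F [-2.1  4.2  5.3] j [ 35.  23.  76.   0.  80. -31.] w 7.3 61.9
```

Request:
{"op": "send_rows", "data": {"commands": "0 0 0 0 0.08 0.03 0; 0 0 0 0 0.05 0.02 0; 0 0 0 0 0 0 0"}}

```text
clock: 7.58
tool_pos: [522.2, 505.2, 243.6]
ee_rot: [[-0.912, 0.411, -0.004], [0.411, 0.912, -0.007], [0.001, -0.008, -1.0]]
ft_force: [-14.1, -14.2, 17.8]
grip_width: 0.088
finger_force: 63.3
```

```bash
python3 s.py
```

```text
t 7.58 ch [145.6  29.3 243.6] turn to ref (units) [-0.09 -0.01  0.  ] F [-14.1 -14.2  17.8] j [ 35.  24.  76.  -0.  81. -30.] w 7.5 63.3
```

The force rises without further motion, so the lid is at its end stop. I'll release, back off and look.

Request:
{"op": "send_rows", "data": {"commands": "0 0 0 0 -0.08 -0.03 24; 0 0 0 0 0 0 24; 0 0 0 0 0 -0.5 24; 0 0 0 0 0 -0.9 24; 0 0 0 0.5 -0.5 -0.3 24"}}

```text
clock: 8.2
tool_pos: [498.1, 495.3, 312.8]
ee_rot: [[-0.911, 0.412, 0.005], [0.412, 0.911, 0.003], [-0.003, 0.005, -1.0]]
ft_force: [-0.0, 0.1, -0.4]
grip_width: 0.278
finger_force: 0.0
```

Request:
{"op": "send_rows", "data": {"commands": "0 0 0 1 -1 0 40; 0 0 0 1 -1 0 40; 0 0 0 1 -1 0 40; 0 0 0 1 -1 0 40; 0 0 0 1 -1 0 40"}}

```text
clock: 8.82
tool_pos: [230.4, 394.2, 310.0]
ee_rot: [[-0.911, 0.412, 0.001], [0.412, 0.911, 0.002], [-0.001, 0.002, -1.0]]
ft_force: [-0.2, 0.3, 0.3]
grip_width: 0.467
finger_force: 0.0
```

```bash
python3 s.py; python3 look.py open; python3 - <<'E'
from h import *
a=np.load("scene.npz")["pixels"][150:330,180:370];b=np.load("top.npz")["pixels"][190:370,225:415]
cv2.imwrite("pics/open2.png",cv2.resize(np.hstack([a,b]),None,fx=2.1,fy=3,interpolation=cv2.INTER_CUBIC))
E
```

```text
t 8.82 ch [-75.7 249.6 310. ] turn to ref (units) [ 0.02  0.01 -0.  ] F [-0.2  0.3  0.3] j [ 45. -17. 111.   0.  85. -20.] w 39.9 0.0
```

View pics/open2.png

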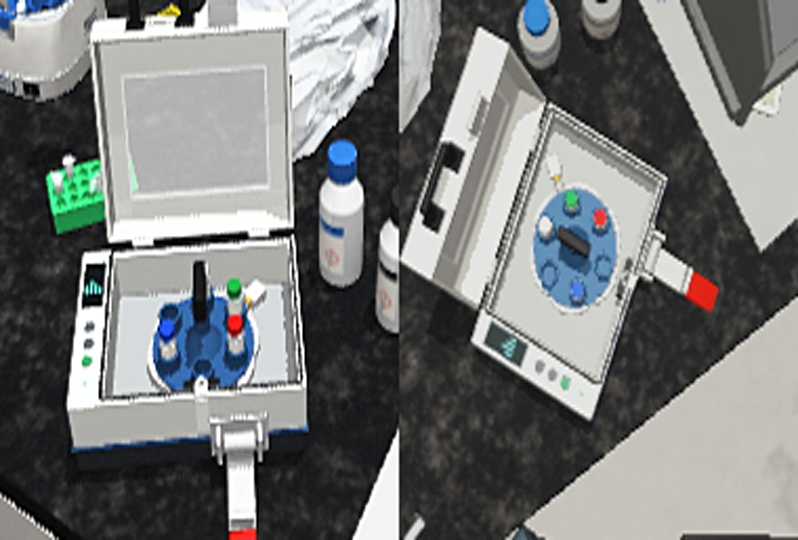

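The lid stands open and the latch is down. The red cap is at the right-front well (left panel, 235,322), blue is at the left-front, and the knob bar lies roughly along the changer's x. A pale object is in the bay at the back right, around (257,290). I'll measure the knob, the caps and that object.

```bash
python3 - <<'E'
from h import *
for n in("top","scene"):
    f=load(n+".npz");P=pts(f);hsv=cv2.cvtColor(f["pixels"],cv2.COLOR_BGR2HSV)
    C=np.dstack([(P[...,:2]-O)@R.T,P[...,2]])
    inb=(abs(C[...,0])<68)&(abs(C[...,1])<85)&(C[...,2]>50)&(C[...,2]<125)
    k=inb&(hsv[...,2]<75)&(C[...,2]>78)&(np.hypot(C[...,0],C[...,1])<35)
    q=C[k]; print(n,"knob",len(q),q.mean(0).round(1),q.min(0).round(1),q.max(0).round(1))
    t=q[q[:,2]>np.percentile(q[:,2],90)-5]
    print(" top",len(t),cv2.minAreaRect(t[:,:2].astype(np.float32)))
    for nm,lo,hi in(("blue",105,125),("green",45,85),("red",0,8)):
        m=inb&(hsv[...,1]>(150))&(hsv[...,0]>=lo)&(hsv[...,0]<=hi)&(C[...,2]>68)
        if m.sum():print(nm,m.sum(),C[m].mean(0).round(1))
    m=inb&(C[...,0]>25)&(C[...,1]<-25)&(C[...,2]>55)
    print("obj",m.sum(),C[m].mean(0).round(1) if m.any() else "",C[m].min(0).round(),C[m].max(0).round())
E
```

```text
top knob 65 [  1.8   1.  102.1] [-17.6  -5.7  85.8] [ 21.3   6.2 109.7]
 top 39 ((1.7448482513427734, 0.8756041526794434), (10.018012046813965, 38.44013977050781), 87.5654067993164)
blue 26 [-15.2  29.1  78.8]
green 21 [ 21.  -33.1  78.5]
red 18 [-18.  -32.4  79.5]
obj 10 [ 28.2 -33.4  68.3] [ 26. -40.  56.] [ 31. -28.  79.]
scene knob 120 [-7.2 -0.5 99.3] [-21.9 -29.2  78.8] [ 21.3   6.  107.2]
 top 77 ((0.18231773376464844, -0.33049678802490234), (42.226463317871094, 10.638321876525879), 0.7497746348381042)
blue 61 [-15.6  21.3  78.7]
green 33 [ 19.1 -33.3  78.7]
red 35 [-20.2 -33.7  78.5]
obj 2 [ 26.5 -36.9  79.1] [ 26. -38.  79.] [ 27. -36.  79.]
```

Request:
{"op": "send_rows", "data": {"commands": "0 0 -1 0 0 0.1 30; 0 0 -1 0 0 0.1 30; 0 0 -1 0 0 0.1 30; 0 0 -1 0 0 0.1 30; 0 0 -1 0 0 0.1 30"}}

```text
clock: 9.55
tool_pos: [232.5, 395.1, 289.7]
ee_rot: [[-1.0, -0.015, 0.001], [-0.015, 1.0, 0.001], [-0.001, 0.001, -1.0]]
ft_force: [-0.1, -0.0, -0.2]
grip_width: 0.353
finger_force: 0.0
```

Request:
{"op": "send_rows", "data": {"commands": "0 0 -1 0 0 0.1 30; 0 0 -1 0 0 0.1 30; 0 0 -1 0 0 0.1 30; 0 0 -1 0 0 0.1 30; 0 0 -1 0 0 0.1 30"}}

```text
clock: 10.18
tool_pos: [232.6, 395.2, 269.7]
ee_rot: [[-0.9, -0.436, 0.001], [-0.436, 0.9, 0.001], [-0.002, 0.0, -1.0]]
ft_force: [-0.3, -0.2, 0.9]
grip_width: 0.355
finger_force: 0.0
```

Request:
{"op": "send_rows", "data": {"commands": "0 0 -1 0 0 0.1 30; 0 0 -1 0 0 0.1 30; 0 0 -1 0 0 0.1 30; 0 0 -1 0 0 0.1 30; 0 0 -1 0 0 0.1 30"}}

```text
clock: 10.8
tool_pos: [232.6, 395.2, 249.7]
ee_rot: [[-0.631, -0.776, 0.001], [-0.776, 0.631, 0.001], [-0.002, -0.0, -1.0]]
ft_force: [-0.1, 0.1, 0.1]
grip_width: 0.351
finger_force: 0.0
```

Request:
{"op": "send_rows", "data": {"commands": "0 0 -1 0 0 0.1 30; 0 0 -1 0 0 0.1 30; 0 0 -1 0 0 0.1 30; 0 0 0 0 0 0 30"}}

```text
clock: 11.3
tool_pos: [232.3, 395.0, 237.3]
ee_rot: [[-0.413, -0.911, 0.001], [-0.911, 0.413, 0.001], [-0.001, -0.0, -1.0]]
ft_force: [1.0, 0.2, 0.2]
grip_width: 0.349
finger_force: 0.0
```

Request:
{"op": "send_rows", "data": {"commands": "0 0 0 -0.4 -1 0.2 30; 0 0 0 -0.4 -1 0.2 30; 0 0 0 -0.4 -1 0.2 30; 0 0 0 -0.4 -1 0.2 30; 0 0 0 -0.3 -1 0.2 30"}}

```text
clock: 11.92
tool_pos: [447.5, 381.8, 197.1]
ee_rot: [[-0.413, -0.911, 0.001], [-0.911, 0.413, 0.001], [-0.001, -0.001, -1.0]]
ft_force: [-0.8, 0.3, -0.2]
grip_width: 0.354
finger_force: 0.0
```

```bash
python3 s.py
```

```text
t 11.93 ch [  2.3  46.6 197.1] turn to ref (units) [ 0.    0.02 17.98] F [-0.8  0.3 -0.2] j [  29.    8.  100.   -0.   72. -126.] w 30.2 0.0
```

Request:
{"op": "send_rows", "data": {"commands": "0 0 0 0 -0.5 0.2 30; 0 0 0 0 -0.5 0.4 30; 0 0 0 0 -0.06 0.5 30; 0 0 0 0 0 0.2 30; 0 0 0 0 0 0 30"}}

```text
clock: 12.55
tool_pos: [482.6, 364.4, 143.6]
ee_rot: [[-0.411, -0.912, -0.002], [-0.912, 0.411, -0.001], [0.001, 0.001, -1.0]]
ft_force: [-0.4, 0.8, 1.6]
grip_width: 0.35
finger_force: 0.0
```

```bash
python3 s.py
```

```text
t 12.55 ch [  0.9   7.4 143.6] turn to ref (units) [-0.   -0.02 18.01] F [-0.4  0.8  1.6] j [  26.   13.  100.    0.   67. -129.] w 29.9 0.0
```

Request:
{"op": "send_rows", "data": {"commands": "0 0 0 0 -0.18 0.3 30; 0 0 0 0 0 0.4 30; 0 0 0 0 0 0.4 30; 0 0 0 0 0 0.3 30; 0 0 0 0 0 0 30"}}

```text
clock: 13.18
tool_pos: [489.4, 360.8, 86.7]
ee_rot: [[-0.411, -0.911, -0.003], [-0.911, 0.411, -0.001], [0.002, 0.002, -1.0]]
ft_force: [0.1, -0.1, 0.5]
grip_width: 0.353
finger_force: 0.0
```

```bash
python3 s.py
```

```text
t 13.18 ch [ 0.4 -0.3 86.7] turn to ref (units) [-0.   -0.04 18.  ] F [ 0.1 -0.1  0.5] j [  26.   18.  100.    0.   61. -130.] w 30.1 0.0
```

Request:
{"op": "send_rows", "data": {"commands": "0 0 0 0 0 0 0; 0 0 0 0 0 0 0; 0 0 0 0 0 0 0; 0 0 0 0 0 0 0"}}

```text
clock: 13.68
tool_pos: [489.7, 361.8, 89.0]
ee_rot: [[-0.411, -0.912, -0.001], [-0.912, 0.411, 0.001], [-0.0, 0.002, -1.0]]
ft_force: [-5.0, 1.4, 2.1]
grip_width: 0.123
finger_force: 60.2
```

```bash
python3 s.py
```

```text
t 13.68 ch [ 1.5 -0.  89. ] turn to ref (units) [ 2.0e-02 -1.0e-02  1.8e+01] F [-5.   1.4  2.1] j [  26.   18.  100.    0.   62. -130.] w 10.5 60.2
```

Request:
{"op": "send_rows", "data": {"commands": "0 0 0.4 0 0 0 0; 0 0 0.8 0 0 0 0; 0 0 0.8 0 0 0 0; 0 0 0.8 0 0 0 0; 0 0 0.8 0 0 0 0"}}

```text
clock: 14.3
tool_pos: [489.5, 361.9, 89.0]
ee_rot: [[-0.674, -0.739, -0.001], [-0.739, 0.674, 0.001], [0.001, 0.001, -1.0]]
ft_force: [-5.8, 2.5, 2.1]
grip_width: 0.123
finger_force: 60.3
```

```bash
python3 s.py
```

```text
t 14.3 ch [ 1.5  0.1 89. ] turn to ref (units) [ 1.000e-02 -2.000e-02  1.439e+01] F [-5.8  2.5  2.1] j [  26.   18.  100.    0.   62. -112.] w 10.5 60.3
```

Request:
{"op": "send_rows", "data": {"commands": "0 0 0.8 0 0 0 0; 0 0 0.8 0 0 0 0; 0 0 0.8 0 0 0 0; 0 0 0.8 0 0 0 0; 0 0 0.8 0 0 0 0"}}

```text
clock: 14.92
tool_pos: [489.4, 362.0, 89.0]
ee_rot: [[-0.886, -0.464, -0.002], [-0.464, 0.886, 0.001], [0.001, 0.002, -1.0]]
ft_force: [-5.3, 2.6, 2.2]
grip_width: 0.12
finger_force: 60.3
```

Request:
{"op": "send_rows", "data": {"commands": "0 0 0.8 0 0 0 0; 0 0 0.8 0 0 0 0; 0 0 0.8 0 0 0 0; 0 0 0.8 0 0 0 0; 0 0 0.8 0 0 0 0"}}

```text
clock: 15.55
tool_pos: [489.3, 362.2, 89.0]
ee_rot: [[-0.991, -0.132, -0.002], [-0.132, 0.991, 0.001], [0.002, 0.002, -1.0]]
ft_force: [-6.1, 4.3, 1.2]
grip_width: 0.122
finger_force: 60.2
```

Request:
{"op": "send_rows", "data": {"commands": "0 0 0.4 0 0 0 0; 0 0 0 0 0 0 0"}}

```text
clock: 15.8
tool_pos: [489.3, 362.2, 89.0]
ee_rot: [[-0.995, -0.099, -0.002], [-0.099, 0.995, 0.001], [0.002, 0.002, -1.0]]
ft_force: [-6.1, 2.9, 1.6]
grip_width: 0.127
finger_force: 60.2
```

```bash
python3 s.py; python3 -c "
from station import bot;print(bot.get_obs()['moment'])"
```

```text
t 15.8 ch [ 1.7  0.4 89. ] turn to ref (units) [ 0.01 -0.02  6.  ] F [-6.1  2.9  1.6] j [ 26.  18. 100.   0.  62. -70.] w 10.8 60.2
[0.45280526 0.88801863 0.02168662]
```

Request:
{"op": "send_rows", "data": {"commands": "0 0 0 0 0 0 28; 0 0 0 0 0 0 28; 0 0 0 0 0 -0.3 28; 0 0 0 0 0 -0.8 28; 0 0 0 0 0 -1 28"}}

```text
clock: 16.42
tool_pos: [490.4, 360.9, 173.6]
ee_rot: [[-0.995, -0.099, -0.001], [-0.099, 0.995, -0.0], [0.001, -0.0, -1.0]]
ft_force: [0.5, 0.8, -0.1]
grip_width: 0.332
finger_force: 0.0
```

Request:
{"op": "send_rows", "data": {"commands": "0 0 0 0 0 -1 28; 0 0 0 0.8 0 -0.9 28; 0 0 0 1 0 -0.5 28; 0 0 0 1 0 0 28; 0 0 0 1 0 0 28"}}

```text
clock: 17.05
tool_pos: [338.5, 346.0, 270.1]
ee_rot: [[-0.995, -0.099, 0.002], [-0.099, 0.995, 0.001], [-0.002, 0.001, -1.0]]
ft_force: [-0.6, 1.1, 0.4]
grip_width: 0.328
finger_force: 0.0
```

Request:
{"op": "send_rows", "data": {"commands": "0 0 0 1 0 0 28; 0 0 0 1 0 0 28; 0 0 0 0.5 0 0 28; 0 0 0 0 0 0 28"}}

```text
clock: 17.55
tool_pos: [239.2, 336.3, 269.6]
ee_rot: [[-0.995, -0.101, 0.002], [-0.101, 0.995, 0.001], [-0.002, 0.001, -1.0]]
ft_force: [-0.2, 0.4, -0.1]
grip_width: 0.328
finger_force: 0.0
```

```bash
python3 s.py; python3 look.py fin; python3 - <<'E'
from h import *
a=np.load("scene.npz")["pixels"][150:330,180:370];b=np.load("top.npz")["pixels"][190:370,225:415]
cv2.imwrite("pics/fin2.png",cv2.resize(np.hstack([a,b]),None,fx=2.1,fy=3,interpolation=cv2.INTER_CUBIC))
for n in("top","scene"):
    f=load(n+".npz");P=pts(f);hsv=cv2.cvtColor(f["pixels"],cv2.COLOR_BGR2HSV)
    C=np.dstack([(P[...,:2]-O)@R.T,P[...,2]])
    inb=(abs(C[...,0])<68)&(abs(C[...,1])<85)&(C[...,2]>68)&(C[...,2]<125)
    for nm,lo,hi in(("blue",105,125),("green",45,85),("red",0,8)):
        m=inb&(hsv[...,1]>150)&(hsv[...,0]>=lo)&(hsv[...,0]<=hi)
        if m.sum():print(n,nm,m.sum(),C[m].mean(0).round(1))
    k=inb&(hsv[...,2]<75)&(C[...,2]>98)&(np.hypot(C[...,0],C[...,1])<35)
    print(cv2.minAreaRect(C[k][:,:2].astype(np.float32)))
    # lid angle: points of open lid
    m=(C[...,2]>130)&(C[...,2]<250)&(C[...,0]>70)&(C[...,0]<150)&(C[...,1]>-95)&(C[...,1]<-80)
    q=C[m]; 
    if len(q)>10: print("lid",len(q),np.polyfit(q[:,2],q[:,0],1))
E
```

```text
t 17.55 ch [-124.9  217.7  269.6] turn to ref (units) [0.02 0.02 6.02] F [-0.2  0.4 -0.1] j [ 39. -22. 120.  -0.  83. -57.] w 28.0 0.0
top blue 31 [15.6 25.8 81.2]
top green 22 [-17.9 -33.6  78. ]
top red 17 [-37.7   0.9  78.8]
((1.1947145462036133, 0.3455924987792969), (11.256949424743652, 41.040283203125), 29.187170028686523)
lid 134 [ 0.15672913 97.47624074]
scene blue 89 [ 2.9 12.  77.8]
scene green 39 [-20.  -33.4  78.8]
scene red 40 [-36.9   0.5  79.3]
((-0.2440204620361328, -0.24494552612304688), (11.780840873718262, 41.16261291503906), 32.949588775634766)
lid 277 [-1.03476933e-02  1.38748281e+02]
```

View pics/fin2.png

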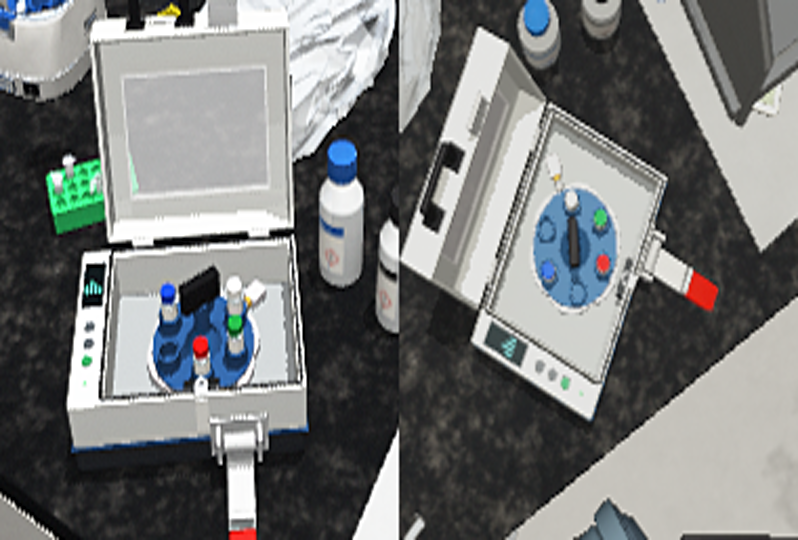

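The red cap is at the front arrow (left panel, 201,345). All four vials are standing, the lid is fully back, the latch is down and the bystanders are unchanged.

```bash
python3 -c "
from station import bot;print(bot.sign_off())"
```

```text
the job is handed in; nothing more can be done
None
```

The job is done and handed in: the latch is swung free, the lid is back against its end stop and staying up, and the carousel is turned one 60° place with the red-capped vial at the loading arrow; all four vials are standing and nothing else on the bench was touched.

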